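Log the long culture tubes at the scanner

TASK

Take the two long culture tubes off the slant rack and stand them upright, caps up, one in each cup of the reading stand, lowering them in rather than dropping them. Then, with both standing there and let go, squeeze the trigger of the clamped hand scanner fully and let it spring back. Leave the two short tubes on the rack, and everything else on the bench, where they are.

Things in the scene. Friction and masses are not known exactly. Their poses are not given: they have to be found in the camera images.
- long_tube_1: one of two long amber culture tubes, diameter 16 mm, 160 mm long with its black cap (diameter 20 mm, 20 mm long); origin at the centre of its flat foot, z along its axis to the cap. Starts on the slant rack in any of its places, 30 degrees from level, cap up and towards the robot. Free for gripping 90 to 140 mm from the foot; centre of mass about 75 mm
- long_tube_2: one of two long amber culture tubes, diameter 16 mm, 160 mm long with its black cap (diameter 20 mm, 20 mm long); origin at the centre of its flat foot, z along its axis to the cap. Starts on the slant rack in any of its places, 30 degrees from level, cap up and towards the robot. Free for gripping 90 to 140 mm from the foot; centre of mass about 75 mm
- short_tube_1: one of two short amber culture tubes, diameter 16 mm, 110 mm long with its black cap (diameter 20 mm, 20 mm long); origin at the centre of its flat foot, z along its axis to the cap. Starts on the slant rack in any of its places, 30 degrees from level, cap up and towards the robot. To be left there
- short_tube_2: one of two short amber culture tubes, diameter 16 mm, 110 mm long with its black cap (diameter 20 mm, 20 mm long); origin at the centre of its flat foot, z along its axis to the cap. Starts on the slant rack in any of its places, 30 degrees from level, cap up and towards the robot. To be left there
- rack: fixed aluminium rack, foot plate 150 x 215 x 6 mm, origin under its middle, x away from the robot. Four places 50 mm apart along y (-75 to 75 mm); tube feet against a stop at x = 68, z = 24 mm, tubes rising towards -x over a bar 80 mm along the tube, whose fins reach up to the tube's axis; beyond the bar only the foot plate is below
- stand: fixed grey reading stand, foot 170 (x) x 70 (y) x 10 mm, origin under its centre, with two equal open cups on its x axis at x = -45 and +45 mm
- cup_near (a point): centre of the inner floor of the cup at the stand's -x end; floor 14 mm above the bench, bore 23 mm, mouth flared to 31 mm, rim 80 mm above the bench, outside diameter 33 mm (41 mm at the rim)
- cup_far (a point): the same for the cup at the stand's +x end
- scanner: fixed pistol-shaped hand scanner clamped on its side, origin on the bench, mid-plane 65 mm up. Barrel along y: x = 23 to 87, y = -65 to 78 mm, top 91 mm high, window at +y towards the cups. Grip along -x from the barrel to x = -79 mm: y = -42 to -8, z = 46 to 84 mm. Base plate x = -50 to 90, y = -55 to 55, 8 mm thick
- trigger (a joint): angle of the scanner's trigger, rad: 0 at rest, 0.3 fully squeezed; sprung, 3 to 8 N. Upright hinge at x = 26, y = 10 mm of the scanner; the blade runs 45 mm from it to -x, 9 mm thick, z = 52 to 78 mm, on the +y side of the grip. Squeezing swings it to -y, towards the grip; across both 56 mm at rest, 46 mm squeezed
- trigger_tip (a point): on the outer (+y) face of the trigger blade, near its free end, at mid height
- squeeze (a point): between trigger and grip, where two fingers coming from above and closing along the scanner's y would squeeze them together; 65 mm above the bench, fixed to the scanner
- dish: closed flat culture dish, 92 mm diameter, 18 mm high, origin under its centre; a bystander
- vial: small glass vial with a white cap, 28 mm diameter, 60 mm high, origin under its centre; a bystander
- marker: marker pen lying on the bench, 14 mm thick, 130 mm long along x, origin under its middle; a bystander
- wash_bottle: white wash bottle with a blue collar and a bent spout, 72 mm diameter, 175 mm high, origin under its centre; a bystander
- tip_box: box of pipette tips, 87 x 122 x 75 mm, origin under its centre; a bystander

How it is judged:
By the outcome, as a careful person would: the job done as asked, in the order asked, and still so for the second after the job is handed in, with the robot touching nothing.
It also fails if it takes over 72 s, if anything falls off the work surface, if the arm or the gripper's body presses on something with over 40 N, if the wrist force passes 120 N, or if a joint passes its speed limit or range.

ROBOT

A 6-joint arm with a two-finger parallel gripper is mounted at the origin on the work surface. World frame = base frame: x ahead of the robot, y to its left, z up, the work surface at z = 0. Lengths are in mm, angles in rad, forces in N, time in s.
With the tool pointing down it reaches from about 350 to 975 mm from the base axis. Payload 4.9 kg.
Tool frame: the origin (TCP) lies between the finger pads; the fingertips stand 8 mm ahead of it and the grasp point (between the pads) lies 11 mm behind it (tip_reach is the x of the fingertips in the tool frame, in mm); x points along the fingers, y is the direction in which the jaws open and shut, and the axes are right-handed (so a half turn about x gives the same grasp; the last joint's range is limited). The gripper opens to 85 mm and grips with 20 to 120 N. Pads are 22 mm wide; open, the fingers measure 114 mm over their backs; the gripper's body (76 mm by 85 mm) begins 54 mm behind the grasp point. The pads swing forward as they close: fully open they stand 13 mm farther back than shut.
Start: joints at [0.987, 0.053, 1.613, -0, 1.476, -0.119], TCP at [280.14, 558.68, 239.304] pointing down, gripper open.
Joint ranges: [-3.01, 3.01], [-1.01, 2.22], [0.06, 2.58], [-1.02, 4.17], [0.09, 2.62], [-3.14, 3.14]. Speed limits (rad/s): [2.57, 2.57, 3.14, 3.14, 3.14, 3.14].

INTERFACE

Orientations are given as a unit quaternion [w, x, y, z].
In Python, from rig import get_state, grab_frame, camera_params, close_job, tip_reach gives the robot as it stands.
- The arm moves only by the tool jog_arm, never from a script. Its argument "deltas" is one flat list of numbers, 7 for each row, row after row: the shift along the tool's x, y, z in m, then the turn, a rotation vector about the tool's x, y, z in degrees, then the opening in per cent of the stroke, from 0 (shut) to 100 (fully open). A call has 1 to 10 rows; each row shifts and turns the commanded pose from where the row before left it, along the tool's axes as they then stand; what a row does not reach is not made up. A row lasts 1/8 s, in which the tool goes at most 62.5 mm and 10.7 degrees, less where a joint would pass 70% of its speed; a pose out of reach is approached as far as the arm can. A call with a gripper value outside its range is refused whole. The fingers move at their own pace and stop on an object; "newtons" is the grip in N (left out, the last holds). Time passes only in rows, so rows that do not move let the fingers close. It gives the time, the measured TCP pose, the force and the opening at its end, in the units of the state.
- get_state(): the state, without advancing time (a new reading comes with each control period).
- grab_frame(name): name is "side" or "top"; returns (picture, depth): 384x512x3 uint8, blue, green, red; 384x512 float32, mm along the optical axis (not along the pixel's ray), 0 where there is no reading.
- camera_params(name): a dict with "fov_y" (degrees; the focal length in pixels is half the picture's height over the tangent of half this angle, whatever the lens; pixels are square), "cx", "cy" (the principal point, pixels), "R" (3x3) and "t" (3): a world point X has camera coordinates R X + t. Camera axes: x right, y down, z forward; pixel columns grow to the right and rows downward; lengths in mm; the calibration is good to about 2 mm. A picture is of the moment at which its call begins. camera_params takes no time and is no camera call.
- close_job(): hands the job in, once; it reports no verdict.
The state is a dict: "clock": time; "joint_positions": joint angles; "joint_velocities": joint speeds; "effort": joint torques, N m; "eef_pos": TCP position; "tcp_rot": TCP orientation; "force": force on the tool from outside, world axes, zero at the start; "torque": the same for the moment, N m; "grip_width": opening from 0.0 (shut) to 1.0 (fully open).
Only numpy, scipy, OpenCV 4.12 (cv2) and the standard library are available. Lean on these libraries where they do the work, as an engineer would, in place of code of your own. Each camera call takes 0.05 s, during which the arm holds its last target. There are 200 camera calls.

## Working session

There is one attempt and no reset: what is moved stays moved. The work goes in short steps, Python scripts to look and compute and a tool call to move; the robot and the scene stay as the last step left them, time stands still between calls to the robot, and variables do not carry over. Pictures are saved under pics/ and viewed, about 8 in all and at most 12, crops included, and the job is handed in when it is done.

Besides the shell and the picture viewer there is one more tool, called after "Request:" as name(argument=value, ...) on one line, values as JSON. jog_arm: Moves the arm, as the interface text tells. Its arguments: {"type":"object","properties":{"deltas":{"type":"array","items":{"type":"number"}},"newtons":{"type":"number"}},"required":["deltas"]}

```bash
ls; mkdir -p pics; cat > h.py <<'E'
import numpy as np, cv2
from rig import *
def cam(n):
    im,d=grab_frame(n); p=camera_params(n); R=np.array(p["R"]);t=np.array(p["t"]).ravel()
    f=im.shape[0]/2/np.tan(np.radians(p["fov_y"])/2)
    v,u=np.mgrid[:im.shape[0],:im.shape[1]]
    c=np.stack([(u-p["cx"])/f*d,(v-p["cy"])/f*d,d],-1)
    W=(c-t)@R; W[d==0]=np.nan
    return im,d,W
E
python3 - <<'E'
from h import *
for n in("top","side"):
    im,d,W=cam(n); np.savez(f"{n}.npz",im=im,d=d,W=W); cv2.imwrite(f"pics/{n}0.png",im)
    p=camera_params(n);print(n,p, -np.array(p["R"]).T@np.array(p["t"]).ravel())
print(get_state(), tip_reach)
E
```

```text
pics
top {'fov_y': 48.89670127282483, 'cx': 247.49916882320665, 'cy': 195.75477040588666, 'R': array([[-0.02407648, -0.99963296, -0.01242022],
       [-0.99858162,  0.0246376 , -0.04719889],
       [ 0.04748757,  0.01126622, -0.99880829]]), 't': array([  22.01363664,  597.5156725 , 1111.13263323])} [ 544.43319443   -5.23405702 1138.28397563]
side {'fov_y': 54.89006694589243, 'cx': 257.1446750594478, 'cy': 185.28070460028613, 'R': array([[ 0.96091888, -0.27679143,  0.00462815],
       [-0.20123973, -0.70991613, -0.67492345],
       [ 0.19009862,  0.64761531, -0.73787324]]), 't': array([-589.32646822,  182.78987778, 1013.601566  ])} [ 410.39525253 -689.77892667  874.00613795]
{'clock': 0.1, 'joint_positions': array([ 9.87006433e-01,  5.33346027e-02,  1.61415599e+00, -4.72742790e-06,
        1.47599754e+00, -1.18959204e-01]), 'joint_velocities': array([ 0.00086848, -0.00111493, -0.00335534, -0.00079013, -0.00103281,
       -0.00057512]), 'effort': array([-2.58966480e-05, -3.94904780e+01, -3.71363533e+01, -1.27777735e-04,
        3.92377362e-03,  1.39770145e-05]), 'eef_pos': array([279.84352379, 558.23658191, 238.15922658]), 'tcp_rot': array([ 0.68786537,  0.1622369 ,  0.68832356, -0.16349646]), 'force': array([-1.28441901, -0.36322105,  0.18474572]), 'torque': array([0.01769534, 0.00977379, 0.01711641]), 'grip_width': 0.9976315789215245} 8.0
```

View pics/top0.png

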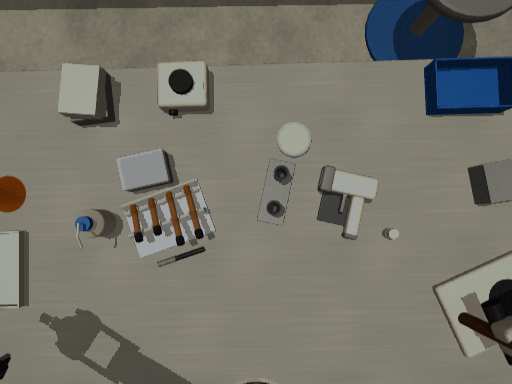

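View pics/side0.png

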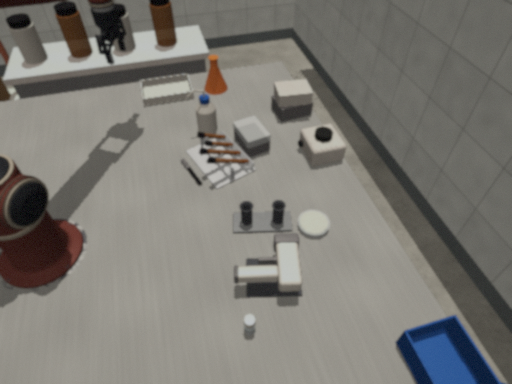

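Top view: the slant rack is around (170,218), with the long tubes 3rd and 4th from the left (caps near (179,240) and (198,235)). The stand cups are at (282,175) and (275,208), and the scanner is at (348,200). Next I'll measure these.

```bash
cat > m.py <<'E'
from h import *
import sys
for n in("top","side"):
    D=np.load(f"{n}.npz"); im,W=D["im"],D["W"]; 
    hsv=cv2.cvtColor(im,cv2.COLOR_BGR2HSV); X,Y,Z=W[...,0],W[...,1],W[...,2]
    print(n,"table z",np.nanmedian(Z[(abs(X-450)<80)&(abs(Y+0)<60)]))
    reg=(X>400)&(X<750)&(Y>100)&(Y<350)
    m=(reg&(hsv[...,0]<18)&(hsv[...,1]>140)&(Z>15)).astype(np.uint8)
    k,l,s,c=cv2.connectedComponentsWithStats(m)
    for i in range(1,k):
        if s[i,4]<15: continue
        P=W[l==i]; mu=np.median(P,0); q=P-mu; q=q[np.abs(q).max(1)<150]
        u=np.linalg.svd(q)[2][0]; u*=np.sign(u[2]); t=q@u
        print(" amber",c[i].round(),s[i,4],mu.round(1),u.round(3),"len",np.ptp(t).round(), "ext",(mu+u*t.min()).round(),(mu+u*t.max()).round())
    for nm,mm in (("cups",(Z>68)&(Z<95)&(X>480)&(X<720)&(Y>-125)&(Y<0)),("standfoot",(Z>6)&(Z<14)&(X>480)&(X<720)&(Y>-130)&(Y<0)),("barrel",(Z>84)&(Z<100)&(X>400)&(X<720)&(Y<-120)&(Y>-350)),("grip",(Z>40)&(Z<100)&(X>400)&(X<720)&(Y<-120)&(Y>-330)),("base",(Z>5)&(Z<12)&(X>400)&(X<720)&(Y<-100)&(Y>-330)),("rackplate",(Z>3)&(Z<12)&(X>420)&(X<720)&(Y>60)&(Y<350))):
        k,l,s,c=cv2.connectedComponentsWithStats(mm.astype(np.uint8))
        for i in range(1,k):
            if s[i,4]<40: continue
            P=W[l==i]; r=cv2.minAreaRect(P[:,:2].astype(np.float32))
            print(" ",nm,c[i].round(),s[i,4],"z",np.median(P[:,2]).round(1),"rect",np.round(r[0],1),np.round(r[1],1),round(r[2],1))
    if n=="top":
        a=cv2.resize(im[140:265,105:225],None,fx=5,fy=4.8,interpolation=2)[:,:600]
        cv2.imwrite("pics/crop0.png",a)
E
python3 m.py
```

```text
top table z 0.26046078674647855
 amber [192. 207.] 250 [569.  149.9  68.3] [-0.819 -0.275  0.504] len 142.0 ext [630. 170.  31.] [514. 131. 102.]
 amber [173. 214.] 249 [553.7 196.2  67.4] [-0.816 -0.278  0.508] len 140.0 ext [612. 216.  31.] [498. 177. 102.]
 amber [153. 212.] 152 [560.2 250.7  53.2] [-0.82  -0.277  0.502] len 88.0 ext [596. 263.  31.] [525. 239.  75.]
 amber [135. 219.] 155 [543.4 297.3  54.2] [-0.818 -0.27   0.507] len 90.0 ext [581. 310.  31.] [507. 285.  77.]
  cups [281. 172.] 128 z 78.4 rect [651.4 -78.8] [35.6 38.4] 87.3
  cups [274. 207.] 133 z 78.4 rect [564.9 -57.8] [37.3 37.4] 43.3
  standfoot [275. 192.] 1167 z 10.2 rect [608.2 -70.2] [ 73.  169.9] 76.5
  barrel [348. 182.] 1152 z 88.0 rect [ 620.8 -247. ] [140.   63.8] 75.6
  grip [348. 194.] 2072 z 85.6 rect [ 571.9 -231.6] [144.4 161.9] 73.0
  base [290. 174.] 119 z 9.7 rect [ 644.4 -109.5] [19.1 83.6] 89.3
  base [332. 208.] 660 z 8.1 rect [ 561.3 -220.6] [74.6 82.5] 76.0
  rackplate [203. 211.] 475 z 6.3 rect [573.  132.1] [151.8  35.4] 14.8
  rackplate [181. 205.] 203 z 6.1 rect [576.8 186. ] [48.4
[... 750 characters left out ...]
  standfoot [262. 223.] 869 z 10.4 rect [607.6 -71.6] [ 72.3 169.7] 77.0
  barrel [288. 258.] 1095 z 88.3 rect [ 620.  -250.6] [139.1  63.8] 75.8
  barrel [248. 270.] 59 z 84.6 rect [ 517.8 -257.8] [22.6 48.3] 68.6
  barrel [266. 270.] 47 z 84.7 rect [ 559.5 -266.4] [18.  41.8] 89.2
  grip [276. 266.] 2242 z 84.9 rect [ 571.  -236.7] [142.5 161.5] 73.4
  base [280. 228.] 137 z 9.7 rect [ 637.2 -107.5] [23.3 96.7] 83.9
  base [252. 262.] 96 z 8.6 rect [ 543.8 -191.1] [23.8 32.3] 73.8
  base [268. 290.] 565 z 8.7 rect [ 577.  -281.6] [ 41.1 138.1] 75.9
  rackplate [252. 151.] 65 z 6.9 rect [647.  244.7] [ 63.3 140.8] 46.4
  rackplate [217. 168.] 1072 z 6.7 rect [542.8 219.4] [154.2 238.8] 21.7
```

```bash
cat > plan.py <<'E'
from h import *
from scipy.spatial.transform import Rotation as Ro
import json
def pose():
    s=get_state(); q=s["tcp_rot"]; rec=dict(j=list(s["joint_positions"]),p=list(s["eef_pos"]),q=list(q),c=s["clock"])
    open("log.jsonl","a").write(json.dumps(rec)+"\n")
    return s["eef_pos"].copy(),Ro.from_quat([q[1],q[2],q[3],q[0]]),s
def tool(azd,back,ydeg_sign):
    """tool x points forward (azimuth azd) and down, 'back' deg off vertical; y horizontal, +1 = left"""
    a,b=np.radians([azd,back]); f=np.array([np.cos(a),np.sin(a),0]); d=np.sin(b)*f-np.cos(b)*np.array([0,0,1])
    y=ydeg_sign*np.array([-f[1],f[0],0]); return Ro.from_matrix(np.stack([d,y,np.cross(d,y)],1))
def rows(tgts,start=None):
    """tgts: list of (grasp_point xyz, Rotation, nrows, grip%)"""
    if start is None: p,R,s=pose()
    else: p,R=start
    for g,Rt,n,gr in tgts:
        pt=np.array(g,float)+11*Rt.apply([1,0,0]); out=[]
        rv_w=(Rt*R.inv()).as_rotvec(); p0,R0=p.copy(),R
        for i in range(1,n+1):
            pi=p0+(pt-p0)*i/n; Ri=Ro.from_rotvec(rv_w*i/n)*R0
            dp=np.round(R.inv().apply(pi-p)/1000,4); rv=np.round(np.degrees((R.inv()*Ri).as_rotvec()),2)
            out.append([*dp.tolist(),*rv.tolist(),gr]); p=p+R.apply(dp*1000); R=R*Ro.from_rotvec(np.radians(rv))
        print(f"-- to TCP {pt.round(1)} max {max(np.linalg.norm(o[:3]) for o in out)*1000:.0f}mm {max(np.linalg.norm(o[3:6]) for o in out):.1f}deg")
        for k in range(0,n,10): print(json.dumps(sum([[0 if v==0 else v for v in o] for o in out[k:k+10]],[])).replace(" ",""))
    return p,R
F1=np.array([626,167.5,24]);F2=np.array([609.5,214.3,24]);U=np.array([-.8198,-.2791,.5])
E
python3 - <<'E'
from plan import *
R=tool(18.8,15,1); d=R.apply([1,0,0]); g=F1+114*U
rows([(g-110*d,R,14,45)])
print(tool(0,0,1).as_matrix(), pose()[1].as_matrix().round(3))
E
```

```text
-- to TCP [508.3 127.4 176.6] max 35mm 3.4deg
[0.0044,-0.0202,0.0284,-3.23,-1.02,0.43,45,0.0048,-0.0218,0.0271,-3.22,-1.02,0.43,45,0.0051,-0.0233,0.0258,-3.23,-1.02,0.44,45,0.0053,-0.0247,0.0243,-3.22,-1.01,0.43,45,0.0055,-0.0262,0.0228,-3.23,-1.02,0.43,45,0.0058,-0.0274,0.0211,-3.22,-1.02,0.43,45,0.0059,-0.0285,0.0195,-3.23,-1.02,0.43,45,0.006,-0.0297,0.0178,-3.22,-1.02,0.43,45,0.0061,-0.0307,0.0159,-3.23,-1.02,0.44,45,0.0061,-0.0316,0.0141,-3.22,-1.01,0.43,45]
[0.0061,-0.0324,0.0122,-3.23,-1.02,0.43,45,0.006,-0.033,0.0102,-3.23,-1.02,0.43,45,0.006,-0.0336,0.0083,-3.22,-1.02,0.43,45,0.0058,-0.034,0.0062,-3.23,-1.02,0.43,45]
[[ 0.  0.  1.]
 [ 0.  1.  0.]
 [-1.  0.  0.]] [[-0.001  0.448  0.894]
 [-0.002  0.894 -0.448]
 [-1.    -0.002 -0.   ]]
```

Request:
jog_arm(deltas=[0.004,-0.02,0.028,-3.2,-1,0.4,45,0.005,-0.022,0.027,-3.2,-1,0.4,45,0.005,-0.023,0.026,-3.2,-1,0.4,45,0.005,-0.025,0.024,-3.2,-1,0.4,45,0.005,-0.026,0.023,-3.2,-1,0.4,45,0.006,-0.027,0.021,-3.2,-1,0.4,45,0.006,-0.028,0.02,-3.2,-1,0.4,45,0.006,-0.03,0.018,-3.2,-1,0.4,45,0.006,-0.031,0.016,-3.2,-1,0.4,45,0.006,-0.032,0.014,-3.2,-1,0.4,45], newtons=50)

```text
clock: 1.35
eef_pos: [443.0, 249.7, 195.6]
tcp_rot: [0.768, -0.025, 0.638, 0.044]
force: [0.0, 0.3, 0.1]
grip_width: 0.45
```

Request:
jog_arm(deltas=[0.006,-0.032,0.012,-3.2,-1,0.4,45,0.006,-0.033,0.01,-3.2,-1,0.4,45,0.006,-0.034,0.008,-3.2,-1,0.4,45,0.006,-0.034,0.006,-3.2,-1,0.4,45,0,0,0,0,0,0,45])

```text
clock: 1.98
eef_pos: [506.6, 125.3, 177.7]
tcp_rot: [0.781, -0.098, 0.604, 0.124]
force: [-0.7, 1.2, -0.6]
grip_width: 0.453
```

```bash
python3 - <<'E'
from plan import *
p,R,s=pose(); print(s["clock"],p,s["joint_positions"].round(3),s["grip_width"],R.as_matrix().round(3))
R=tool(18.8,15,1); d=R.apply([1,0,0]); g=F1+114*U
rows([(g-30*d,R,5,45),(g,R,4,45)])
E
```

```text
1.975 [506.61396762 125.33606091 177.66678633] [ 0.069 -0.324  2.072  0.065  1.147 -1.839] 0.4534448575631792 [[ 0.24  -0.312  0.919]
 [ 0.076  0.95   0.303]
 [-0.968 -0.003  0.252]]
-- to TCP [527.9 134.1  99.4] max 16mm 0.2deg
[0.0163,0.0004,0.0005,-0.11,-0.08,0.06,45,0.0163,0.0003,0.0005,-0.11,-0.09,0.07,45,0.0163,0.0004,0.0004,-0.11,-0.08,0.06,45,0.0164,0.0003,0.0004,-0.11,-0.08,0.06,45,0.0163,0.0003,0.0005,-0.11,-0.08,0.06,45]
-- to TCP [535.2 136.6  70.4] max 8mm 0.0deg
[0.0075,0,0,0,0,0,45,0.0075,0,0,0,0,0,45,0.0075,0,0,0,0,0,45,0.0075,0,0,0,0,0,45]
```

Request:
jog_arm(deltas=[0.016,0.001,0.001,-0.5,-0.4,0.3,45,0.016,0.001,0.001,0,0,0,45,0.016,0,0,0,0,0,45,0.016,0,0,0,0,0,45,0.016,0,0,0,0,0,45,0,0,0,0,0,0,45])

```text
clock: 2.72
eef_pos: [526.5, 136.4, 99.7]
tcp_rot: [0.782, -0.1, 0.601, 0.131]
force: [0.5, -0.1, 0.2]
grip_width: 0.449
```

```bash
python3 - <<'E'
from plan import *
p,R,s=pose(); print(p,s["joint_positions"].round(3))
T,_,W=cam("top"); S,_,W2=cam("side")
a=cv2.resize(T[170:250,120:230],None,fx=5,fy=5,interpolation=2); b=cv2.resize(S[100:190,170:270],None,fx=5,fy=5,interpolation=2)
b=b[:400]; b=cv2.copyMakeBorder(b,0,400-b.shape[0],0,0,0)
c=np.hstack([a,b]); c=cv2.resize(c,None,fx=.76,fy=.76,interpolation=cv2.INTER_AREA); print(c.shape); cv2.imwrite("pics/pre1.png",c)
R=tool(18.8,15,1); g=F1+114*U
rows([(g,R,4,45)])
E
```

```text
[526.49441547 136.35355729  99.74231754] [ 0.085 -0.173  2.088  0.076  0.976 -1.852]
(304, 798, 3)
-- to TCP [535.2 136.6  70.4] max 8mm 0.0deg
[0.0081,-0.0006,-0.0003,0.04,0.02,-0.01,45,0.0081,-0.0005,-0.0003,0.04,0.02,0,45,0.008,-0.0006,-0.0003,0.04,0.02,-0.01,45,0.0081,-0.0005,-0.0003,0.03,0.02,0,45]
```

View pics/pre1.png

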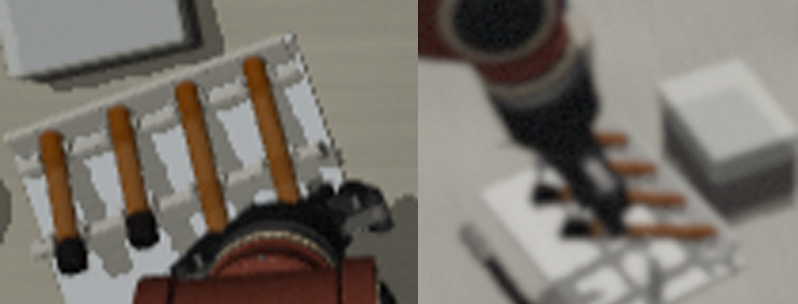

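The gripper is centred over the rightmost long tube. Its cap is clear at (575,225), and the finger at (612,212) sits between the bar and the cap. Descending.

Request:
jog_arm(deltas=[0.008,-0.001,0,0,0,0,45,0.008,-0.001,-0.001,0,0,0,45,0.008,0,0,0,0,0,45,0.008,0,0,0,0,0,45,0,0,0,0,0,0,45])

```text
clock: 3.45
eef_pos: [534.6, 136.8, 69.6]
tcp_rot: [0.782, -0.1, 0.601, 0.131]
force: [0.1, 0.8, 0.1]
grip_width: 0.455
```

Request:
jog_arm(deltas=[0,0,0,0,0,0,0,0,0,0,0,0,0,0,0,0,0,0,0,0,0,0,0,0,0,0,0,0], newtons=50)

```text
clock: 3.95
eef_pos: [535.0, 137.5, 71.0]
tcp_rot: [0.783, -0.1, 0.6, 0.131]
force: [-2.3, 4.2, 0.6]
grip_width: 0.173
```

```bash
cat >> plan.py <<'E'
def sweep(p,R,g0,g1,a0,a1,n,gr=0):
    """a=(az,back,roll); smooth path of n rows; prints rounded rows; returns end"""
    out=[]
    for i in range(1,n+1):
        w=i/n; a=np.array(a0)*(1-w)+np.array(a1)*w; Rt=tool(a[0],a[1],1)*Ro.from_euler("x",a[2],degrees=True)
        pt=(np.array(g0)*(1-w)+np.array(g1)*w)+11*Rt.apply([1,0,0])
        dp=np.round(R.inv().apply(pt-p)/1000,3); rv=np.round(np.degrees((R.inv()*Rt).as_rotvec()),1)
        out.append([*dp.tolist(),*rv.tolist(),gr]); p=p+R.apply(dp*1000); R=R*Ro.from_rotvec(np.radians(rv))
    print(f"-- end TCP {p.round(1)} max {max(np.linalg.norm(o[:3]) for o in out)*1000:.0f}mm {max(np.linalg.norm(o[3:6]) for o in out):.1f}deg")
    for k in range(0,n,10): print(json.dumps(sum([[0 if v==0 else v for v in o] for o in out[k:k+10]],[])).replace(" ",""))
    return p,R
CF=np.array([651.8,-80.6,14]);CN=np.array([564.2,-59.8,14])
E
python3 - <<'E'
from plan import *
p,R,s=pose(); g=p-11*R.apply([1,0,0]); print(g)
a0=(18.8,15,0)
e=sweep(p,R,g,g+[0,0,155],a0,a0,8)
sweep(*e,g+[0,0,155],[640,-78,240],a0,(-13.5,42,180),22)
E
```

```text
[532.27268377 136.54265314  81.64719027]
-- end TCP [534.8 137.4 226.3] max 20mm 0.2deg
[-0.019,0,0.005,0.2,0.1,-0.1,0,-0.018,0,0.005,0,0,0,0,-0.019,0,0.005,0,0,0,0,-0.019,0,0.005,0,0,0,0,-0.019,0,0.005,0,0,0,0,-0.018,0,0.005,0,0,0,0,-0.019,0,0.005,0,0,0,0,-0.019,0,0.005,0,0,0,0]
-- end TCP [647.  -79.6 231.6] max 12mm 9.7deg
[0.001,-0.011,0.002,9.6,-1.2,-0.3,0,0,-0.01,0.003,9.5,-1.3,-0.1,0,0,-0.01,0.006,9.6,-1.4,0,0,0.001,-0.009,0.006,9.6,-1.3,0.1,0,0.001,-0.007,0.008,9.5,-1.3,0.3,0,0.001,-0.006,0.01,9.6,-1.2,0.5,0,0.001,-0.005,0.01,9.5,-1.2,0.7,0,0.001,-0.003,0.01,9.5,-1.1,0.7,0,0.001,-0.001,0.011,9.6,-1.0,1.0,0,0.002,0.001,0.011,9.4,-1.0,1.0,0]
[0.002,0.003,0.011,9.5,-0.7,1.2,0,0.002,0.004,0.01,9.5,-0.6,1.3,0,0.002,0.006,0.009,9.4,-0.5,1.4,0,0.002,0.007,0.009,9.5,-0.3,1.4,0,0.003,0.008,0.007,9.4,-0.1,1.4,0,0.003,0.009,0.005,9.4,0.1,1.5,0,0.003,0.01,0.004,9.4,0.2,1.5,0,0.003,0.011,0.002,9.3,0.5,1.4,0,0.004,0.01,0.001,9.4,0.7,1.4,0,0.004,0.011,-0.001,9.3,0.8,1.3,0]
[0.004,0.01,-0.003,9.3,1.0,1.2,0,0.004,0.009,-0.004,9.3,1.1,1.1,0]
```

Request:
jog_arm(deltas=[-0.019,0,0.005,0,0,0,0,-0.019,0,0.005,0,0,0,0,-0.019,0,0.005,0,0,0,0,-0.019,0,0.005,0,0,0,0,-0.019,0,0.005,0,0,0,0,-0.018,0,0.005,0,0,0,0,-0.019,0,0.005,0,0,0,0,-0.018,0,0.005,0,0,0,0])

```text
clock: 4.95
eef_pos: [534.8, 136.6, 227.3]
tcp_rot: [0.783, -0.1, 0.6, 0.13]
force: [-0.7, -0.9, 0.1]
grip_width: 0.176
```

Request:
jog_arm(deltas=[0.001,-0.011,0.002,9.6,-1.2,-0.3,0,0,-0.01,0.003,9.5,-1.3,-0.1,0,0,-0.01,0.006,9.6,-1.4,0,0,0.001,-0.009,0.006,9.6,-1.3,0.1,0,0.001,-0.007,0.008,9.5,-1.3,0.3,0,0.001,-0.006,0.01,9.6,-1.2,0.5,0,0.001,-0.005,0.01,9.5,-1.2,0.7,0,0.001,-0.003,0.01,9.5,-1.1,0.7,0,0.001,-0.001,0.011,9.6,-1.0,1.0,0,0.002,0.001,0.011,9.4,-1.0,1.0,0])

```text
clock: 6.2
eef_pos: [586.7, 38.7, 228.6]
tcp_rot: [0.657, 0.546, 0.412, -0.317]
force: [-0.9, 0.3, -1.1]
grip_width: 0.173
```

Request:
jog_arm(deltas=[0.002,0.003,0.011,9.5,-0.7,1.2,0,0.002,0.004,0.01,9.5,-0.6,1.3,0,0.002,0.006,0.009,9.4,-0.5,1.4,0,0.002,0.007,0.009,9.5,-0.3,1.4,0,0.003,0.008,0.007,9.4,-0.1,1.4,0,0.003,0.009,0.005,9.4,0.1,1.5,0,0.003,0.01,0.004,9.4,0.2,1.5,0,0.003,0.011,0.002,9.3,0.5,1.4,0,0.004,0.01,0.001,9.4,0.7,1.4,0,0.004,0.011,-0.001,9.3,0.8,1.3,0])

```text
clock: 7.45
eef_pos: [637.8, -60.9, 230.9]
tcp_rot: [0.088, 0.898, -0.022, -0.431]
force: [-0.5, 0.1, -0.8]
grip_width: 0.174
```

Request:
jog_arm(deltas=[0.004,0.01,-0.003,9.3,1.0,1.2,0,0.004,0.009,-0.004,9.3,1.1,1.1,0,0,0,0,0,0,0,0])

```text
clock: 7.82
eef_pos: [647.6, -80.1, 231.5]
tcp_rot: [-0.047, 0.907, -0.106, -0.404]
force: [-0.6, -0.0, -0.8]
grip_width: 0.17
```

```bash
cat > look.py <<'E'
from plan import *
import sys
name,boxes=sys.argv[1],eval(sys.argv[2])
p,R,s=pose(); print(round(s["clock"],2),p.round(1),s["joint_positions"].round(3),"grip",s["grip_width"].round(3),"F",s["force"].round(1))
print(R.as_matrix().round(3).tolist())
ims=[]
for n,(x0,x1,y0,y1) in zip(("top","side"),boxes):
    im,d,W=cam(n); np.savez(f"{n}.npz",im=im,d=d,W=W); a=im[y0:y1,x0:x1]; ims.append(cv2.resize(a,(398,round(398*a.shape[0]/a.shape[1])),interpolation=2))
h=max(i.shape[0] for i in ims); ims=[cv2.copyMakeBorder(i,0,h-i.shape[0],0,0,0) for i in ims]
cv2.imwrite(f"pics/{name}.png",np.hstack(ims))
# amber/tube lines held or standing, z>90
for n in("top","side"):
    D=np.load(f"{n}.npz"); im,W=D["im"],D["W"]; hsv=cv2.cvtColor(im,cv2.COLOR_BGR2HSV)
    with np.errstate(invalid="ignore"): m=((hsv[...,0]<20)&(hsv[...,1]>130)&(W[...,2]>60)&(W[...,1]<90)&(W[...,1]>-160)&(W[...,0]>480)&(W[...,0]<760)).astype(np.uint8)
    k,l,st,c=cv2.connectedComponentsWithStats(m)
    for i in range(1,k):
        if st[i,4]<12: continue
        P=W[l==i]; mu=np.median(P,0); q=P-mu; q=q[np.abs(q).max(1)<120]; u=np.linalg.svd(q,full_matrices=False)[2][0]; t=q@u
        print(n,"amber",st[i,4],c[i].round(),mu.round(1),u.round(3),"z",P[:,2].min().round(),P[:,2].max().round())
E
python3 look.py hold1 '[(180,340,120,270),(180,340,100,250)]'
```

```text
Traceback (most recent call last):
  File "look.py", line 4, in <module>
    p,R,s=pose(); print(round(s["clock"],2),p.round(1),s["joint_positions"].round(3),"grip",s["grip_width"].round(3),"F",s["force"].round(1))
                                                                                            ^^^^^^^^^^^^^^^^^^^^^
AttributeError: 'float' object has no attribute 'round'
```

```bash
sed -i 's/s\["grip_width"\].round(3)/round(s["grip_width"],3)/' look.py
python3 look.py hold1 '[(180,340,120,270),(180,340,100,250)]'
```

```text
7.83 [647.6 -80.1 231.5] [-0.238 -0.265  2.038  0.006  0.635  1.561] grip 0.17 F [-0.6 -0.  -0.8]
[[0.651, -0.23, -0.723], [-0.155, -0.973, 0.17], [-0.743, 0.001, -0.669]]
top amber 45 [284. 175.] [633.7 -77.3 208.6] [0.061 0.03  0.998] z 82.0 252.0
top amber 1934 [279. 238.] [505.  -47.2 451.7] [-0.544  0.101  0.833] z 377.0 475.0
top amber 271 [247. 243.] [501.7   3.7 471.5] [-0.817  0.203  0.539] z 444.0 480.0
side amber 849 [214.  97.] [503.5 -61.  453.4] [ 0.157 -0.668 -0.727] z 360.0 479.0
side amber 48 [275. 184.] [634.5 -86.4 173.9] [-0.051  0.025 -0.998] z 136.0 233.0
```

View pics/hold1.png

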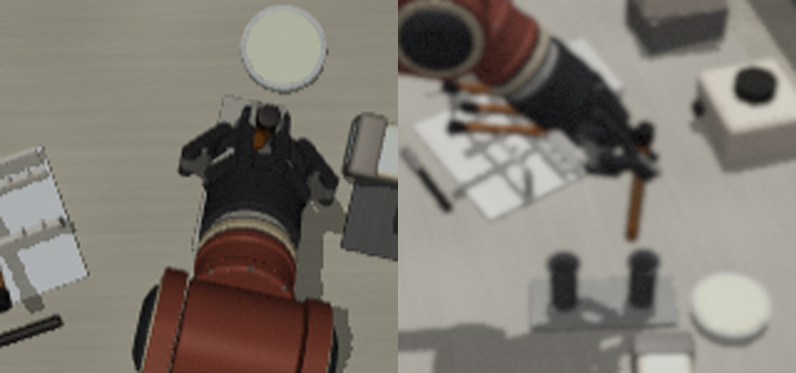

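```bash
python3 - <<'E'
from plan import *
p,R,s=pose(); g=p-11*R.apply([1,0,0])
e=sweep(p,R,g,[651.5,-79,208],(-13.5,42,180),(-13.5,45,180),4)
E
```

```text
-- end TCP [659.5 -80.6 200.2] max 9mm 0.8deg
[0.008,0,0.003,0.2,0.7,0.1,0,0.007,-0.001,0.003,0,0.8,0,0,0.008,0,0.004,0,0.7,0,0,0.008,-0.001,0.003,0,0.8,0,0]
```

Request:
jog_arm(deltas=[0.008,0,0.003,0.2,0.7,0.1,0,0.007,-0.001,0.003,0,0.8,0,0,0.008,0,0.004,0,0.7,0,0,0.008,-0.001,0.003,0,0.8,0,0,0,0,0,0,0,0,0,0,0,0,0,0,0,0])

```text
clock: 8.68
eef_pos: [659.7, -80.7, 200.2]
tcp_rot: [-0.046, 0.918, -0.109, -0.379]
force: [-0.4, 0.9, -1.3]
grip_width: 0.174
```

```bash
python3 look.py above1 '[(240,320,140,220),(230,310,150,230)]'; python3 - <<'E'
from h import *
D=np.load("side.npz"); W=D["W"]; 
with np.errstate(invalid="ignore"):
  for lo,hi in((75,84),):
    m=((W[...,2]>lo)&(W[...,2]<hi)&(W[...,0]>530)&(W[...,0]<690)&(W[...,1]>-115)&(W[...,1]<-30)).astype(np.uint8)
    k,l,s,c=cv2.connectedComponentsWithStats(m)
    for i in range(1,k):
        if s[i,4]>10: P=W[l==i]; r=cv2.minEnclosingCircle(P[:,:2].astype(np.float32)); print(s[i],r)
E
```

```text
8.68 [659.7 -80.7 200.2] [-0.233 -0.213  2.068 -0.004  0.5    1.578] grip 0.174 F [-0.4  0.9 -1.3]
[[0.688, -0.235, -0.686], [-0.165, -0.972, 0.166], [-0.706, -0.001, -0.708]]
top amber 30 [283. 170.] [646.5 -77.1 169. ] [-0.015  0.062  0.998] z 64.0 241.0
top amber 1831 [277. 235.] [506.5 -45.5 411.2] [-0.591  0.087  0.802] z 340.0 434.0
top amber 247 [246. 241.] [502.4   7.1 430.9] [-0.817  0.206  0.538] z 404.0 440.0
side amber 801 [216. 113.] [505.6 -60.  414.9] [ 0.227 -0.654 -0.722] z 335.0 437.0
side amber 46 [280. 193.] [650.1 -87.7 136.2] [0.004 0.007 1.   ] z 97.0 185.0
[240 201  14  12  77] ((566.1634521484375, -59.48120880126953), 20.619892120361328)
[272 200  14  11  59] ((652.0400390625, -80.9081039428711), 19.720327377319336)
```

View pics/above1.png

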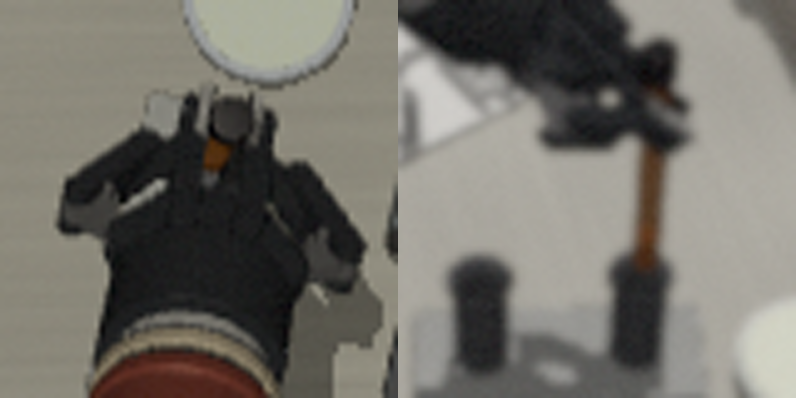

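Side view: the tube is vertical, and its foot at (648,265) is over the far cup (640,270), agreeing within 1 mm. Lowering it.

Request:
jog_arm(deltas=[0.007,0,0.007,0,0,0,0,0.007,0,0.007,0,0,0,0,0.007,0,0.007,0,0,0,0,0.007,0,0.007,0,0,0,0,0.007,0,0.007,0,0,0,0,0.007,0,0.007,0,0,0,0,0.007,0,0.007,0,0,0,0,0,0,0,0,0,0,0])

```text
clock: 9.78
eef_pos: [658.9, -80.4, 129.0]
tcp_rot: [-0.046, 0.917, -0.109, -0.381]
force: [-0.8, 1.0, 0.1]
grip_width: 0.172
```

Request:
jog_arm(deltas=[0.003,0,0.003,0,0,0,0,0.003,0,0.003,0,0,0,0,0,0,0,0,0,0,0])

```text
clock: 10.15
eef_pos: [659.9, -80.7, 122.6]
tcp_rot: [-0.046, 0.918, -0.109, -0.379]
force: [0.3, -0.8, -0.3]
grip_width: 0.171
```

```bash
python3 -c "
from plan import *
p,R,s=pose(); print(p-11*R.apply([1,0,0]),s['joint_positions'].round(3),s['force'],s['torque'])"
```

```text
[652.35062966 -78.83695454 130.36830139] [-0.233 -0.097  2.112 -0.007  0.34   1.581] [ 0.33717249 -0.79656433 -0.3473667 ] [ 0.04978672  0.2973884  -0.04401081]
```

Request:
jog_arm(deltas=[0.001,0,0.001,0,0,0,0,0,0,0,0,0,0,0])

```text
clock: 10.4
eef_pos: [660.6, -80.9, 122.5]
tcp_rot: [-0.046, 0.918, -0.109, -0.378]
force: [-1.6, 0.6, 6.1]
grip_width: 0.172
```

Request:
jog_arm(deltas=[0.001,0,0.001,0,0,0,0,0,0,0,0,0,0,0])

```text
clock: 10.65
eef_pos: [661.4, -81.0, 122.5]
tcp_rot: [-0.045, 0.919, -0.109, -0.377]
force: [-3.6, 0.7, 8.8]
grip_width: 0.174
```

Request:
jog_arm(deltas=[0.001,0,0,0,0,0,0,0,0,0,0,0,0,0])

```text
clock: 10.9
eef_pos: [662.3, -81.3, 122.4]
tcp_rot: [-0.045, 0.919, -0.109, -0.377]
force: [-5.9, 0.9, 10.7]
grip_width: 0.176
```

Request:
jog_arm(deltas=[-0.002,0,-0.001,0,0,0,0,0,0,0,0,0,0,0,0,0,0,0,0,0,25,0,0,0,0,0,0,45,0,0,0,0,0,0,45,0,0,0,0,0,0,45])

```text
clock: 11.65
eef_pos: [659.3, -80.5, 120.1]
tcp_rot: [-0.046, 0.917, -0.109, -0.38]
force: [-0.1, -1.1, 0.3]
grip_width: 0.445
```

Request:
jog_arm(deltas=[-0.01,0,0,0,0,0,45,-0.015,0,0,0,0,0,45,-0.015,0,0,0,0,0,45,-0.02,0,0,0,0,0,45,-0.02,0,0,0,0,0,45,-0.02,0,0,0,0,0,45,-0.02,0,0,0,0,0,45])

```text
clock: 12.52
eef_pos: [576.3, -60.5, 206.5]
tcp_rot: [-0.046, 0.918, -0.109, -0.379]
force: [0.1, 0.4, 0.5]
grip_width: 0.451
```

```bash
python3 look.py rel1 '[(120,320,120,270),(170,320,90,240)]'; python3 - <<'E'
from plan import *
p,R,s=pose(); g=p-11*R.apply([1,0,0]); print(g)
g2=F2+114*U; a1=(18.8,15,0); d=tool(18.8,15,1).apply([1,0,0])
e=sweep(p,R,g,g2-110*d,(-13.5,45,180),a1,22,45)
e=sweep(*e,g2-110*d,g2-25*d,a1,a1,6,45)
E
```

```text
12.53 [576.3 -60.5 206.5] [-0.232 -0.474  2.252 -0.005  0.576  1.579] grip 0.451 F [0.1 0.4 0.5]
[[0.689, -0.235, -0.686], [-0.165, -0.972, 0.166], [-0.706, -0.001, -0.708]]
top amber 22 [280. 172.] [647.9 -74.8  99.9] [-0.027  0.023  0.999] z 61.0 158.0
side amber 49 [280. 201.] [650.6 -87.8  99.1] [-0.011  0.02  -1.   ] z 72.0 159.0
[569.51888258 -58.81384529 216.1580578 ]
-- end TCP [491.3 174.4 177. ] max 12mm 9.7deg
[-0.003,-0.01,0.006,-9.3,-1.6,-1.1,45,-0.003,-0.01,0.003,-9.3,-1.1,-1.3,45,-0.003,-0.011,0.003,-9.3,-1.0,-1.4,45,-0.003,-0.011,0,-9.3,-0.7,-1.5,45,-0.002,-0.011,-0.001,-9.3,-0.5,-1.5,45,-0.002,-0.011,-0.003,-9.3,-0.4,-1.7,45,-0.001,-0.011,-0.005,-9.4,-0.1,-1.6,45,-0.002,-0.009,-0.006,-9.4,0.1,-1.6,45,-0.001,-0.008,-0.008,-9.4,0.2,-1.5,45,-0.001,-0.007,-0.009,-9.4,0.5,-1.5,45]
[0,-0.005,-0.011,-9.5,0.7,-1.4,45,-0.001,-0.004,-0.01,-9.4,0.8,-1.3,45,0,-0.002,-0.012,-9.5,1.0,-1.2,45,0,0,-0.011,-9.5,1.1,-1.1,45,0,0.002,-0.011,-9.5,1.2,-0.9,45,0,0.004,-0.011,-9.5,1.3,-0.7,45,0.001,0.005,-0.01,-9.6,1.3,-0.6,45,0.001,0.007,-0.009,-9.5,1.4,-0.4,45,0,0.009,-0.008,-9.6,1.5,-0.2,45,0.001,0.009,-0.006,-9.5,1.4,0,45]
[0.001,0.011,-0.004,-9.6,1.5,0.1,45,0.001,0.011,-0.003,-9.6,1.3,0.3,45]
-- end TCP [512.2 181.6  94.9] max 15mm 0.0deg
[0.015,0,0,0,0,0,45,0.014,0,0,0,0,0,45,0.014,0,0,0,0,0,45,0.014,0,0,0,0,0,45,0.014,0,0,0,0,0,45,0.014,0,0,0,0,0,45]
```

View pics/rel1.png

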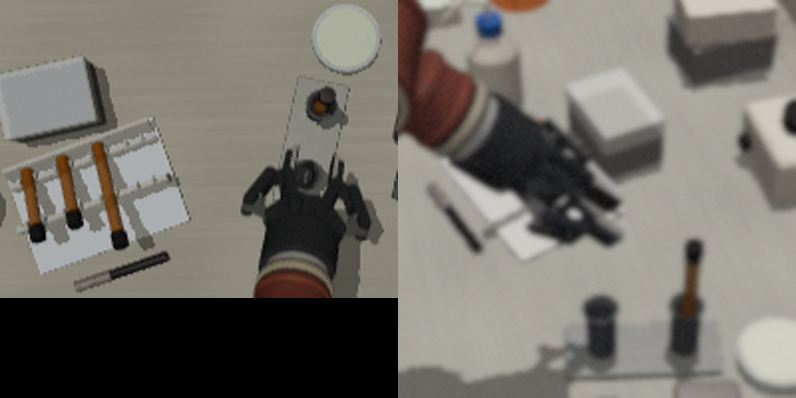

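The first tube stands in the far cup (cap (694,250), cup (686,305) in the right pane). Now going to the second.

Request:
jog_arm(deltas=[-0.003,-0.01,0.006,-9.3,-1.6,-1.1,45,-0.003,-0.01,0.003,-9.3,-1.1,-1.3,45,-0.003,-0.011,0.003,-9.3,-1,-1.4,45,-0.003,-0.011,0,-9.3,-0.7,-1.5,45,-0.002,-0.011,-0.001,-9.3,-0.5,-1.5,45,-0.002,-0.011,-0.003,-9.3,-0.4,-1.7,45,-0.001,-0.011,-0.005,-9.4,-0.1,-1.6,45,-0.002,-0.009,-0.006,-9.4,0.1,-1.6,45,-0.001,-0.008,-0.008,-9.4,0.2,-1.5,45,-0.001,-0.007,-0.009,-9.4,0.5,-1.5,45])

```text
clock: 13.88
eef_pos: [538.3, 46.6, 190.6]
tcp_rot: [0.575, 0.653, 0.33, -0.365]
force: [0.2, -0.8, 0.4]
grip_width: 0.45
```

Request:
jog_arm(deltas=[0,-0.005,-0.011,-9.5,0.7,-1.4,45,-0.001,-0.004,-0.01,-9.4,0.8,-1.3,45,0,-0.002,-0.012,-9.5,1,-1.2,45,0,0,-0.011,-9.5,1.1,-1.1,45,0,0.002,-0.011,-9.5,1.2,-0.9,45,0,0.004,-0.011,-9.5,1.3,-0.7,45,0.001,0.005,-0.01,-9.6,1.3,-0.6,45,0.001,0.007,-0.009,-9.5,1.4,-0.4,45,0,0.009,-0.008,-9.6,1.5,-0.2,45,0.001,0.009,-0.006,-9.5,1.4,0,45])

```text
clock: 15.12
eef_pos: [499.0, 153.1, 176.7]
tcp_rot: [0.802, 0.032, 0.596, 0.029]
force: [-0.8, -0.4, -0.1]
grip_width: 0.449
```

Request:
jog_arm(deltas=[0.001,0.011,-0.004,-9.6,1.5,0.1,45,0.001,0.011,-0.003,-9.6,1.3,0.3,45,0,0,0,0,0,0,45])

```text
clock: 15.5
eef_pos: [491.1, 174.8, 174.2]
tcp_rot: [0.781, -0.098, 0.602, 0.13]
force: [-0.2, -0.0, 0.4]
grip_width: 0.451
```

```bash
python3 - <<'E'
from plan import *
p,R,s=pose(); g=p-11*R.apply([1,0,0]); print(g,s["joint_positions"].round(3))
g2=F2+114*U; a1=(18.8,15,0); d=tool(18.8,15,1).apply([1,0,0])
e=sweep(p,R,g2-110*d,g2-30*d,a1,a1,5,45)
e=sweep(*e,g2-30*d,g2,a1,a1,4,45)
E
```

```text
[488.48520401 173.82050398 184.81570238] [ 0.177 -0.325  2.08   0.046  1.133 -1.734]
-- end TCP [511.4 180.6  99.1] max 16mm 0.3deg
[0.014,-0.001,0.001,-0.1,-0.2,-0.2,45,0.016,0,0,0,0,0,45,0.016,0,0,0,0,0,45,0.016,0,0,0,0,0,45,0.016,0,0,0,0,0,45]
-- end TCP [518.8 183.1  70.1] max 8mm 0.0deg
[0.007,0,0,0,0,0,45,0.008,0,0,0,0,0,45,0.007,0,0,0,0,0,45,0.008,0,0,0,0,0,45]
```

Request:
jog_arm(deltas=[0.014,0,0.001,-0.1,-0.2,-0.2,45,0.016,0,0,0,0,0,45,0.016,0,0,0,0,0,45,0.016,0,0,0,0,0,45,0.016,0,0,0,0,0,45,0,0,0,0,0,0,45])

```text
clock: 16.25
eef_pos: [510.1, 181.0, 97.4]
tcp_rot: [0.782, -0.1, 0.602, 0.129]
force: [0.2, 0.3, -0.1]
grip_width: 0.45
```

Request:
jog_arm(deltas=[0.007,0,0,0,0,0,45,0.008,0,0,0,0,0,45,0.007,0,0,0,0,0,45,0.008,0,0,0,0,0,45,0,0,0,0,0,0,45])

```text
clock: 16.88
eef_pos: [518.0, 183.6, 69.7]
tcp_rot: [0.782, -0.1, 0.601, 0.129]
force: [-0.1, -0.7, -0.1]
grip_width: 0.448
```

Request:
jog_arm(deltas=[0,0,0,0,0,0,0,0,0,0,0,0,0,0,0,0,0,0,0,0,0,0,0,0,0,0,0,0], newtons=50)

```text
clock: 17.38
eef_pos: [518.2, 184.6, 71.0]
tcp_rot: [0.783, -0.099, 0.6, 0.13]
force: [-2.5, 4.6, 1.3]
grip_width: 0.174
```

```bash
python3 - <<'E'
from plan import *
p,R,s=pose(); g=p-11*R.apply([1,0,0]); print(g,s["force"])
a0=(18.8,15,0)
e=sweep(p,R,g,g+[0,0,155],a0,a0,8)
# pre-place short of cup, keep clear of the standing far tube
sweep(*e,g+[0,0,155],[563.5,-58.5,240],a0,(-13.5,45,180),22)
E
```

```text
[515.49441975 183.63340782  81.5754871 ] [-2.48641054  4.63990822  1.31100888]
-- end TCP [517.9 184.6 226.2] max 20mm 0.1deg
[-0.019,0,0.005,0,0,-0.1,0,-0.018,0,0.005,0,0,0,0,-0.019,0,0.005,0,0,0,0,-0.019,0,0.005,0,0,0,0,-0.019,0,0.005,0,0,0,0,-0.018,0,0.005,0,0,0,0,-0.019,0,0.005,0,0,0,0,-0.019,0,0.005,0,0,0,0]
-- end TCP [570.5 -60.2 232.3] max 12mm 9.7deg
[0,-0.011,-0.001,9.6,-1.4,-0.3,0,-0.001,-0.012,0.001,9.6,-1.4,-0.1,0,0,-0.011,0.002,9.6,-1.4,0,0,0,-0.01,0.005,9.6,-1.4,0.3,0,-0.001,-0.009,0.006,9.5,-1.5,0.4,0,0,-0.009,0.008,9.5,-1.3,0.5,0,0,-0.007,0.009,9.6,-1.3,0.8,0,0,-0.005,0.009,9.5,-1.2,0.9,0,0,-0.004,0.011,9.5,-1.1,1.0,0,0.001,-0.002,0.011,9.4,-1.0,1.2,0]
[0,0,0.012,9.5,-0.8,1.3,0,0.001,0.002,0.011,9.5,-0.6,1.4,0,0.001,0.003,0.011,9.4,-0.5,1.5,0,0.001,0.006,0.01,9.4,-0.3,1.6,0,0.001,0.007,0.009,9.4,-0.1,1.6,0,0.002,0.008,0.008,9.3,0.2,1.6,0,0.001,0.009,0.007,9.4,0.3,1.6,0,0.002,0.01,0.004,9.3,0.5,1.6,0,0.002,0.011,0.004,9.3,0.8,1.5,0,0.003,0.011,0.001,9.3,0.9,1.4,0]
[0.003,0.011,0,9.2,1.1,1.2,0,0.002,0.011,-0.002,9.3,1.3,1.1,0]
```

Request:
jog_arm(deltas=[-0.019,0,0.005,0,0,0,0,-0.018,0,0.005,0,0,0,0,-0.019,0,0.005,0,0,0,0,-0.019,0,0.005,0,0,0,0,-0.019,0,0.005,0,0,0,0,-0.018,0,0.005,0,0,0,0,-0.019,0,0.005,0,0,0,0,-0.019,0,0.005,0,0,0,0])

```text
clock: 18.38
eef_pos: [518.2, 183.6, 227.1]
tcp_rot: [0.783, -0.1, 0.6, 0.129]
force: [1.3, -0.1, 0.2]
grip_width: 0.172
```

Request:
jog_arm(deltas=[0,-0.011,-0.001,9.6,-1.4,-0.3,0,-0.001,-0.012,0.001,9.6,-1.4,-0.1,0,0,-0.011,0.002,9.6,-1.4,0,0,0,-0.01,0.005,9.6,-1.4,0.3,0,-0.001,-0.009,0.006,9.5,-1.5,0.4,0,0,-0.009,0.008,9.5,-1.3,0.5,0,0,-0.007,0.009,9.6,-1.3,0.8,0,0,-0.005,0.009,9.5,-1.2,0.9,0,0,-0.004,0.011,9.5,-1.1,1,0,0.001,-0.002,0.011,9.4,-1,1.2,0])

```text
clock: 19.62
eef_pos: [543.0, 73.1, 228.6]
tcp_rot: [0.661, 0.55, 0.404, -0.312]
force: [-0.1, 0.0, 0.0]
grip_width: 0.175
```

Request:
jog_arm(deltas=[0,0,0.012,9.5,-0.8,1.3,0,0.001,0.002,0.011,9.5,-0.6,1.4,0,0.001,0.003,0.011,9.4,-0.5,1.5,0,0.001,0.006,0.01,9.4,-0.3,1.6,0,0.001,0.007,0.009,9.4,-0.1,1.6,0,0.002,0.008,0.008,9.3,0.2,1.6,0,0.001,0.009,0.007,9.4,0.3,1.6,0,0.002,0.01,0.004,9.3,0.5,1.6,0,0.002,0.011,0.004,9.3,0.8,1.5,0,0.003,0.011,0.001,9.3,0.9,1.4,0])

```text
clock: 20.88
eef_pos: [566.8, -39.2, 231.8]
tcp_rot: [0.091, 0.907, -0.028, -0.41]
force: [-0.3, 1.6, -0.2]
grip_width: 0.172
```

Request:
jog_arm(deltas=[0.003,0.011,0,9.2,1.1,1.2,0,0.002,0.011,-0.002,9.3,1.3,1.1,0,0,0,0,0,0,0,0])

```text
clock: 21.25
eef_pos: [570.6, -61.4, 232.2]
tcp_rot: [-0.045, 0.917, -0.108, -0.381]
force: [0.5, 0.1, 0.5]
grip_width: 0.173
```

```bash
python3 - <<'E'
from plan import *
p,R,s=pose(); g=p-11*R.apply([1,0,0]); print(g,s["joint_positions"].round(3)); print(R.as_matrix().round(3))
a=(-13.5,45,180)
e=sweep(p,R,g,[564.8,-58.8,208],a,a,4)
E
```

```text
[563.00908193 -59.54201014 239.95566712] [-2.370e-01 -5.210e-01  2.238e+00  2.000e-03  6.400e-01  1.567e+00]
[[ 0.687 -0.233 -0.689]
 [-0.165 -0.973  0.164]
 [-0.708  0.001 -0.706]]
-- end TCP [572.9 -60.9 200.3] max 9mm 0.1deg
[0.006,0,0.005,0.1,0.1,0,0,0.006,-0.001,0.006,0,0,0,0,0.006,0,0.005,0,0,0,0,0.006,0,0.005,0,0,0,0]
```

Request:
jog_arm(deltas=[0.006,0,0.005,0,0,0,0,0.006,-0.001,0.006,0,0,0,0,0.006,0,0.005,0,0,0,0,0.006,0,0.005,0,0,0,0,0,0,0,0,0,0,0])

```text
clock: 21.88
eef_pos: [572.5, -60.4, 198.6]
tcp_rot: [-0.045, 0.917, -0.108, -0.381]
force: [-0.2, -0.9, -0.1]
grip_width: 0.169
```

```bash
python3 look.py above2 '[(240,320,140,220),(230,310,150,230)]'
```

```text
21.88 [572.5 -60.4 198.6] [-2.340e-01 -4.750e-01  2.265e+00 -1.000e-03  5.690e-01  1.573e+00] grip 0.169 F [-0.2 -0.9 -0.1]
[[0.686, -0.233, -0.689], [-0.164, -0.972, 0.166], [-0.709, -0.0, -0.705]]
top amber 26 [280. 173.] [647.7 -75.5 100.6] [-0.031 -0.002  1.   ] z 61.0 159.0
side amber 47 [279. 202.] [650.1 -88.   97.5] [-0.004  0.036 -0.999] z 73.0 157.0
side amber 36 [246. 200.] [562.3 -68.3 115.9] [-0.006  0.013 -1.   ] z 91.0 151.0
```

View pics/above2.png

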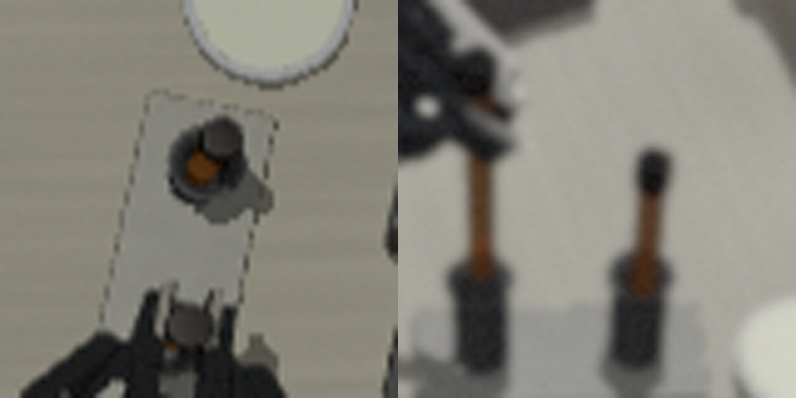

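Side view: tube 2 is vertical with its foot inside the near cup mouth (480,272). Tube 1 still stands at (645,290). Lowering tube 2.

Request:
jog_arm(deltas=[0.007,-0.001,0.007,0,0,0,0,0.007,0,0.007,0,0,0,0,0.007,0,0.007,0,0,0,0,0.007,0,0.007,0,0,0,0,0.007,0,0.007,0,0,0,0,0.007,0,0.007,0,0,0,0,0.007,0,0.007,0,0,0,0,0,0,0,0,0,0,0])

```text
clock: 22.98
eef_pos: [572.5, -59.4, 129.3]
tcp_rot: [-0.045, 0.917, -0.108, -0.381]
force: [-1.1, -0.0, -0.3]
grip_width: 0.174
```

Request:
jog_arm(deltas=[0.002,0,0.002,0,0,0,0,0,0,0,0,0,0,0])

```text
clock: 23.22
eef_pos: [573.4, -59.6, 128.3]
tcp_rot: [-0.045, 0.917, -0.108, -0.38]
force: [-0.1, 0.2, -0.4]
grip_width: 0.171
```

Request:
jog_arm(deltas=[0.001,0,0.001,0,0,0,0,0,0,0,0,0,0,0])

```text
clock: 23.48
eef_pos: [573.3, -59.6, 126.8]
tcp_rot: [-0.045, 0.917, -0.108, -0.38]
force: [-0.1, -0.2, -0.8]
grip_width: 0.172
```

Request:
jog_arm(deltas=[0.002,0,0.001,0,0,0,0,0,0,0,0,0,0,0])

```text
clock: 23.72
eef_pos: [573.8, -59.7, 124.3]
tcp_rot: [-0.045, 0.917, -0.108, -0.38]
force: [0.3, -0.7, -0.8]
grip_width: 0.173
```

Request:
jog_arm(deltas=[0.001,0,0.001,0,0,0,0,0,0,0,0,0,0,0])

```text
clock: 23.98
eef_pos: [574.1, -59.8, 123.4]
tcp_rot: [-0.045, 0.917, -0.108, -0.38]
force: [-0.1, -0.2, 0.2]
grip_width: 0.178
```

Request:
jog_arm(deltas=[0.001,0,0.001,0,0,0,0,0,0,0,0,0,0,0])

```text
clock: 24.22
eef_pos: [574.9, -59.9, 123.3]
tcp_rot: [-0.045, 0.918, -0.108, -0.379]
force: [-3.0, 1.2, 5.8]
grip_width: 0.174
```

```bash
python3 -c "
from plan import *
p,R,s=pose(); print(p-11*R.apply([1,0,0]),s['joint_positions'].round(3),s['force'],s['torque'])"
```

```text
[567.2722278  -58.11911241 131.05429327] [-0.231 -0.346  2.314 -0.007  0.386  1.58 ] [-3.03163113  1.15345177  5.78493495] [ 0.03473699  0.2582253  -0.02441848]
```

Request:
jog_arm(deltas=[-0.001,0,-0.001,0,0,0,0,0,0,0,0,0,0,0,0,0,0,0,0,0,25,0,0,0,0,0,0,45,0,0,0,0,0,0,45,0,0,0,0,0,0,45])

```text
clock: 24.98
eef_pos: [573.9, -59.7, 123.0]
tcp_rot: [-0.045, 0.917, -0.108, -0.38]
force: [0.4, 0.7, 0.4]
grip_width: 0.452
```

Request:
jog_arm(deltas=[-0.01,0,0,0,0,0,45,-0.015,0,0,0,0,0,45,-0.015,0,0,0,0,0,45,-0.02,0,0,0,0,0,45,-0.02,0,0,0,0,0,45,-0.02,0,0,0,0,0,45,0,0,0,0,0,0,45])

```text
clock: 25.85
eef_pos: [505.5, -43.2, 196.3]
tcp_rot: [-0.045, 0.918, -0.108, -0.378]
force: [-0.7, 0.1, 0.3]
grip_width: 0.452
```

```bash
python3 look.py rel2 '[(240,400,130,250),(190,340,170,320)]'; python3 - <<'E'
from plan import *
# scanner fit from both cameras, barrel top 91 (inset by 0)
for n in("top","side"):
    W=np.load(f"{n}.npz")["W"]
    with np.errstate(invalid="ignore"): m=((W[...,2]>84)&(W[...,2]<100)&(W[...,0]>575)&(W[...,0]<720)&(W[...,1]<-150)&(W[...,1]>-350)).astype(np.uint8)
    k,l,s,c=cv2.connectedComponentsWithStats(m); i=1+np.argmax(s[1:,4]); print(n,cv2.minAreaRect(W[l==i][:,:2].astype(np.float32)))
    yaw=np.radians(-14.3); x=np.array([np.cos(yaw),np.sin(yaw)]); y=np.array([-x[1],x[0]])
    O=np.array([620.4,-247.8])-55*x-6.5*y
    with np.errstate(invalid="ignore"): q=(W[...,:2]-O); lx,ly=q@x,q@y; mm=(W[...,2]>40)&(W[...,2]<95)
    for a in range(-80,20,12):
        sel=mm&(lx>a)&(lx<a+12)&(ly>-70)&(ly<45); 
        if sel.sum()>3: v=np.sort(ly[sel]); print(n,a,"ly",np.percentile(v,[2,50,98]).round(1),"z",np.percentile(W[...,2][sel],[5,50,95]).round())
print(O)
E
```

```text
25.85 [505.5 -43.2 196.3] [-0.23  -0.732  2.422 -0.005  0.662  1.579] grip 0.452 F [-0.7  0.1  0.3]
[[0.691, -0.233, -0.685], [-0.165, -0.972, 0.165], [-0.704, -0.001, -0.71]]
top amber 25 [280. 173.] [647.7 -75.1  98.4] [-0.026  0.008  1.   ] z 60.0 158.0
side amber 50 [247. 202.] [564.6 -66.8  97.9] [-0.003  0.025 -1.   ] z 71.0 149.0
side amber 47 [279. 202.] [650.1 -87.7  95.4] [ 0.009 -0.04   0.999] z 70.0 148.0
top ((618.655029296875, -246.25738525390625), (141.1624755859375, 63.11897277832031), 73.59188842773438)
top -80 ly [-38.6 -20.7  -8.2] z [63. 82. 86.]
top -68 ly [-37.4 -21.1  -9. ] z [62. 82. 86.]
top -56 ly [-39.3 -20.   -8.5] z [66. 82. 85.]
top -44 ly [-38.9 -21.7  -8.5] z [66. 81. 85.]
top -32 ly [-37.9 -20.3  -8.5] z [62. 82. 86.]
top -20 ly [-38.2 -15.5  15.1] z [61. 81. 85.]
top -8 ly [-38.1 -15.3  14.7] z [63. 80. 85.]
top 4 ly [-37.4 -13.1  14.9] z [61. 80. 85.]
top 16 ly [-37.9 -12.9  29.2] z [61. 79. 85.]
side ((621.6829833984375, -250.85629272460938), (140.35366821289062, 63.55326461791992), 77.40030670166016)
side -80 ly [-43.9 -37.4 -13.2] z [54. 82. 86.]
side -68 ly [-43.1 -35.2 -13.2] z [59. 82. 85.]
side -56 ly [-43.7 -36.5 -13.1] z [60. 82. 85.]
side -44 ly [-43.3 -35.9 -13.7] z [57. 82. 85.]
side -32 ly [-42.9 -35.7 -15.1] z [57. 82. 86.]
side -20 ly [-42.8 -29.    9.7] z [59. 80. 85.]
side -8 ly [-42.9 -24.7  12.5] z [59. 79. 85.]
side 4 ly [-42.8 -26.7  11.2] z [58. 79. 85.]
side 16 ly [-42.2 -25.1  28.6] z [58. 79. 85.]
[ 565.49864119 -240.51365655]
```

View pics/rel2.png

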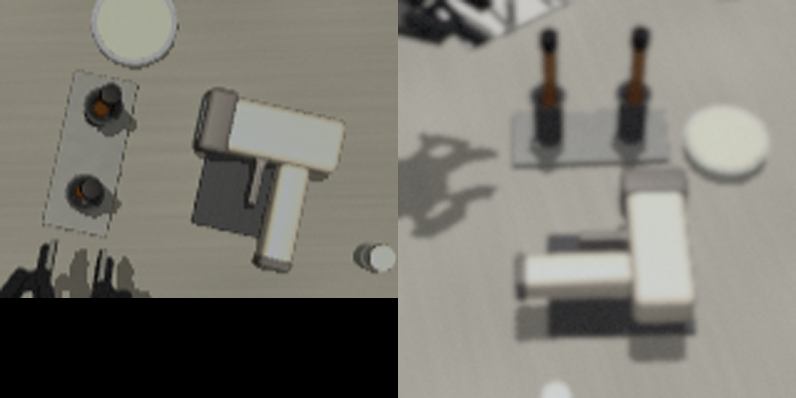

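Both tubes stand in the cups (right pane: caps (549,40) and (640,38)) and are released. In the left pane the trigger blade is at (257,180) and the grip at (285,215). Next, the scanner.

```bash
python3 - <<'E'
from plan import *
p,R,s=pose(); g=p-11*R.apply([1,0,0]); print(g)
a=(-13.5,45,180);b=(-14.3,0,180)
e=sweep(p,R,g,[490,-150,250],a,(-14,15,180),8,70)
e=sweep(*e,[490,-150,250],[551,-255.2,170],(-14,15,180),b,8,100)
E
```

```text
[497.63767279 -41.45151211 201.814007  ]
-- end TCP [ 493.1 -150.4  239.3] max 15mm 3.8deg
[-0.003,0.013,-0.005,0,-3.8,0.1,70,-0.003,0.014,-0.005,0.1,-3.7,0,70,-0.003,0.013,-0.005,0,-3.8,0,70,-0.004,0.014,-0.004,0.1,-3.7,0.1,70,-0.004,0.013,-0.005,0,-3.8,0,70,-0.004,0.014,-0.004,0.1,-3.7,0,70,-0.005,0.013,-0.003,0.1,-3.8,0.1,70,-0.005,0.013,-0.004,0,-3.7,0,70]
-- end TCP [ 551.2 -254.8  159.1] max 18mm 1.9deg
[0.012,0.011,-0.007,0,-1.9,0,100,0.012,0.011,-0.008,0.1,-1.9,0,100,0.012,0.011,-0.008,0,-1.8,0,100,0.012,0.011,-0.008,0.1,-1.9,0,100,0.011,0.011,-0.009,0,-1.9,0,100,0.011,0.011,-0.009,0,-1.9,0,100,0.011,0.011,-0.01,0.1,-1.8,0,100,0.01,0.01,-0.01,0,-1.9,0,100]
```

Request:
jog_arm(deltas=[-0.003,0.013,-0.005,0,-3.8,0.1,70,-0.003,0.014,-0.005,0.1,-3.7,0,70,-0.003,0.013,-0.005,0,-3.8,0,70,-0.004,0.014,-0.004,0.1,-3.7,0.1,70,-0.004,0.013,-0.005,0,-3.8,0,70,-0.004,0.014,-0.004,0.1,-3.7,0,70,-0.005,0.013,-0.003,0.1,-3.8,0.1,70,-0.005,0.013,-0.004,0,-3.7,0,70])

```text
clock: 26.95
eef_pos: [493.1, -151.1, 237.9]
tcp_rot: [-0.075, 0.786, -0.097, -0.606]
force: [0.6, 0.6, -0.3]
grip_width: 0.7
```

Request:
jog_arm(deltas=[0.012,0.011,-0.007,0,-1.9,0,100,0.012,0.011,-0.008,0.1,-1.9,0,100,0.012,0.011,-0.008,0,-1.8,0,100,0.012,0.011,-0.008,0.1,-1.9,0,100,0.011,0.011,-0.009,0,-1.9,0,100,0.011,0.011,-0.009,0,-1.9,0,100,0.011,0.011,-0.01,0.1,-1.8,0,100,0.01,0.01,-0.01,0,-1.9,0,100,0,0,0,0,0,0,100,0,0,0,0,0,0,100])

```text
clock: 28.2
eef_pos: [550.9, -254.5, 158.0]
tcp_rot: [0.088, -0.701, 0.088, 0.702]
force: [0.0, 0.7, 0.2]
grip_width: 1.001
```

```bash
python3 look.py scan1 '[(310,390,150,250),(190,340,170,320)]'; python3 - <<'E'
from plan import *
p,R,s=pose(); g=p-11*R.apply([1,0,0]); print(g)
b=(-14.3,0,180)
e=sweep(p,R,[551,-255.2,170],[551,-255.2,66],b,b,8,100)
E
```

```text
28.2 [ 550.9 -254.5  158. ] [-0.556  0.074  1.73   0.     1.34   1.265] grip 1.001 F [0.  0.7 0.2]
[[-0.001, -0.247, -0.969], [0.001, -0.969, 0.247], [-1.0, -0.001, 0.002]]
top amber 24 [281. 172.] [647.7 -75.4 106.8] [-0.039  0.004  0.999] z 64.0 161.0
top amber 290 [348. 247.] [ 490.8 -153.4  476.2] [-0.09  -0.024  0.996] z 418.0 498.0
[ 551.05764475 -254.47015274  170.03249116]
-- end TCP [ 550.8 -255.4   55. ] max 13mm 0.0deg
[0.013,0.001,0,0,0,0,100,0.013,0,0,0,0,0,100,0.013,0,0,0,0,0,100,0.013,0,0,0,0,0,100,0.013,0,0,0,0,0,100,0.013,0,0,0,0,0,100,0.013,0,0,0,0,0,100,0.013,0,0,0,0,0,100]
```

View pics/scan1.png

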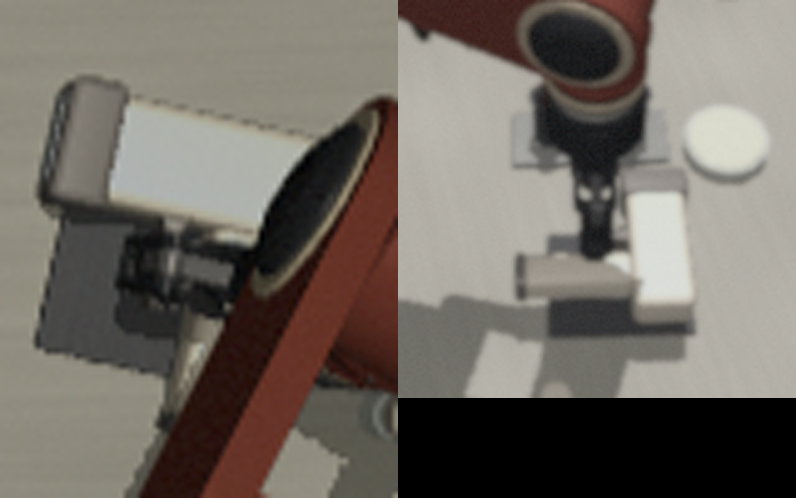

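The fingers straddle the grip, clear of the barrel edge (left pane: finger at (150,270), barrel edge around row 225). Descending.

Request:
jog_arm(deltas=[0.013,0.001,0,0,0,0,100,0.013,0,0,0,0,0,100,0.013,0,0,0,0,0,100,0.013,0,0,0,0,0,100,0.01,0,0,0,0,0,100,0.01,0,0,0,0,0,100], newtons=30)

```text
clock: 29.05
eef_pos: [550.9, -255.7, 86.2]
tcp_rot: [0.088, -0.701, 0.088, 0.702]
force: [0.5, -0.1, -0.7]
grip_width: 1.002
```

Request:
jog_arm(deltas=[0.01,0,0,0,0,0,100,0.01,0,0,0,0,0,100,0.01,0,0,0,0,0,100,0,0,0,0,0,0,100])

```text
clock: 29.55
eef_pos: [550.1, -255.3, 55.6]
tcp_rot: [0.088, -0.701, 0.088, 0.702]
force: [0.1, 0.4, 0.6]
grip_width: 1.003
```

Request:
jog_arm(deltas=[0,0,0,0,0,0,75,0,0,0,0,0,0,70,0,0,0,0,0,0,65,0,0,0,0,0,0,60])

```text
clock: 30.05
eef_pos: [551.8, -253.8, 58.3]
tcp_rot: [-0.089, 0.702, -0.086, -0.701]
force: [-0.8, 9.4, 5.9]
grip_width: 0.601
```

Request:
jog_arm(deltas=[0,0,0,0,0,0,54,0,0,0,0,0,0,50,0,0,0,0,0,0,45,0,0,0,0,0,0,40,0,0,0,0,0,0,40,0,0,0,0,0,0,40], newtons=40)

```text
clock: 30.8
eef_pos: [551.5, -255.2, 58.9]
tcp_rot: [-0.089, 0.702, -0.087, -0.702]
force: [-3.8, 3.5, 7.8]
grip_width: 0.546
```

```bash
python3 -c "
from plan import *
p,R,s=pose(); g=p-11*R.apply([1,0,0]); y=np.radians(-14.3); x=np.array([np.cos(y),np.sin(y)]); q=g[:2]-[565.3,-239.8]; print(q@x,q@[-x[1],x[0]],g,s['force'],s['torque'],s['grip_width'])"
```

```text
-9.616895898012837 -18.345266961542816 [ 551.44981376 -255.20148849   69.86462611] [-3.81644478  3.54158961  7.79071788] [1.14792719 0.29700949 0.17206578] 0.5462070654230367
```

Request:
jog_arm(deltas=[0,0,0,0,0,0,40,0,0,0,0,0,0,35,0,0,0,0,0,0,35,0,0,0,0,0,0,35], newtons=70)

```text
clock: 31.3
eef_pos: [551.4, -255.5, 59.1]
tcp_rot: [-0.088, 0.702, -0.087, -0.702]
force: [-5.0, 2.2, 8.3]
grip_width: 0.535
```

```bash
python3 look.py sq '[(310,390,150,250),(215,315,220,320)]' | head -1; python3 - <<'E'
from h import *
W=np.load("side.npz")["W"]; y=np.radians(-14.3); x=np.array([np.cos(y),np.sin(y)]); yy=np.array([-x[1],x[0]])
q=W[...,:2]-[565.3,-239.8]; lx,ly=q@x,q@yy; Z=W[...,2]
print(np.round(np.nanpercentile(ly[(Z>50)&(Z<79)&(lx>4)&(lx<18)&(ly>-12)&(ly<30)],[5,50,95]),1))
E
```

```text
31.3 [ 551.4 -255.5   59.1] [-0.557  0.187  1.785  0.002  1.17   1.262] grip 0.535 F [-5.   2.2  8.3]
[-1.1  0.2  1.4]
```

View pics/sq.png

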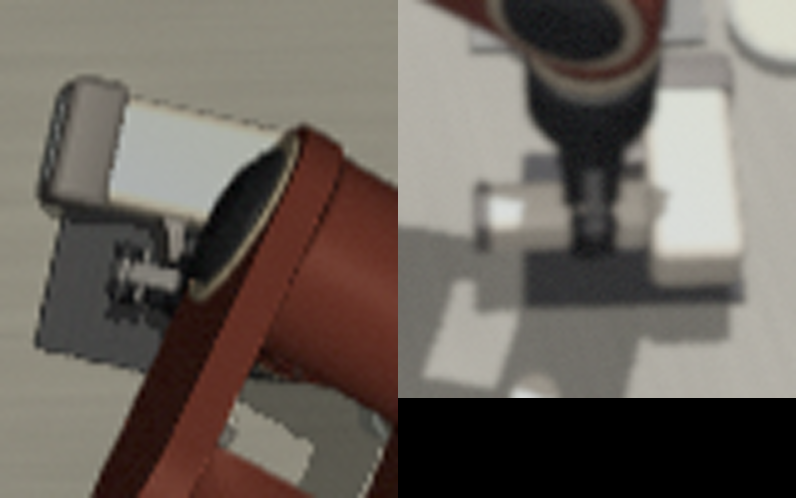

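Grip width stalls at 0.546, then 0.535 under 70 N (about 46 mm, the squeezed width), so the trigger is on its stop. Releasing and withdrawing.

Request:
jog_arm(deltas=[0,0,0,0,0,0,55,0,0,0,0,0,0,65,0,0,0,0,0,0,80,0,0,0,0,0,0,100,0,0,0,0,0,0,100,0,0,0,0,0,0,100])

```text
clock: 32.15
eef_pos: [550.9, -256.0, 57.0]
tcp_rot: [0.088, -0.702, 0.088, 0.702]
force: [-0.0, -0.3, 0.0]
grip_width: 1.001
```

Request:
jog_arm(deltas=[-0.01,0,0,0,0,0,100,-0.015,0,0,0,0,0,100,-0.015,0,0,0,0,0,100,-0.02,0,0,0,0,0,100,-0.02,0,0,0,0,0,100,-0.025,0,0,0,0,0,100,-0.025,0,0,0,0,0,100,-0.025,0,0,0,0,0,100])

```text
clock: 33.15
eef_pos: [551.0, -255.8, 214.1]
tcp_rot: [-0.088, 0.702, -0.088, -0.701]
force: [-0.4, -0.2, -0.2]
grip_width: 0.997
```

Request:
jog_arm(deltas=[-0.01,-0.01,0.025,0,0,0,100,-0.01,-0.01,0.025,0,0,0,100,-0.01,0,0.025,0,0,0,100,0,0,0.025,0,0,0,100,0,0,0.025,0,0,0,100,0,0,0,0,0,0,100,0,0,0,0,0,0,100])

```text
clock: 34.02
eef_pos: [435.3, -205.8, 242.8]
tcp_rot: [-0.088, 0.702, -0.088, -0.701]
force: [0.3, -0.0, -0.8]
grip_width: 0.999
```

```bash
python3 look.py fin '[(100,400,110,260),(170,340,100,340)]'; python3 - <<'E'
from h import *
for n in("top","side"):
    W=np.load(f"{n}.npz")["W"]; y=np.radians(-14.3); x=np.array([np.cos(y),np.sin(y)]); yy=np.array([-x[1],x[0]])
    q=W[...,:2]-[565.5,-240.5]; lx,ly=q@x,q@yy; Z=W[...,2]; s=(Z>40)&(Z<95)&(lx>-20)&(lx<-8)&(ly>-70)&(ly<45)
    print(n,np.round(np.percentile(ly[s],[2,98]),1) if s.sum() else s.sum())
E
```

```text
34.02 [ 435.3 -205.8  242.8] [-0.596 -0.305  1.933  0.     1.513  1.224] grip 0.999 F [ 0.3 -0.  -0.8]
[[0.001, -0.247, -0.969], [-0.0, -0.969, 0.247], [-1.0, 0.0, -0.001]]
top amber 24 [280. 173.] [647.4 -75.4 101.6] [-0.014  0.017  1.   ] z 60.0 157.0
side amber 48 [246. 202.] [564.1 -67.  100.6] [ 0.015 -0.023  1.   ] z 74.0 151.0
side amber 49 [279. 202.] [650.  -88.1  96.8] [-0.01   0.013 -1.   ] z 74.0 149.0
top [-38.6  15. ]
side [-43.1  10.4]
```

View pics/fin.png

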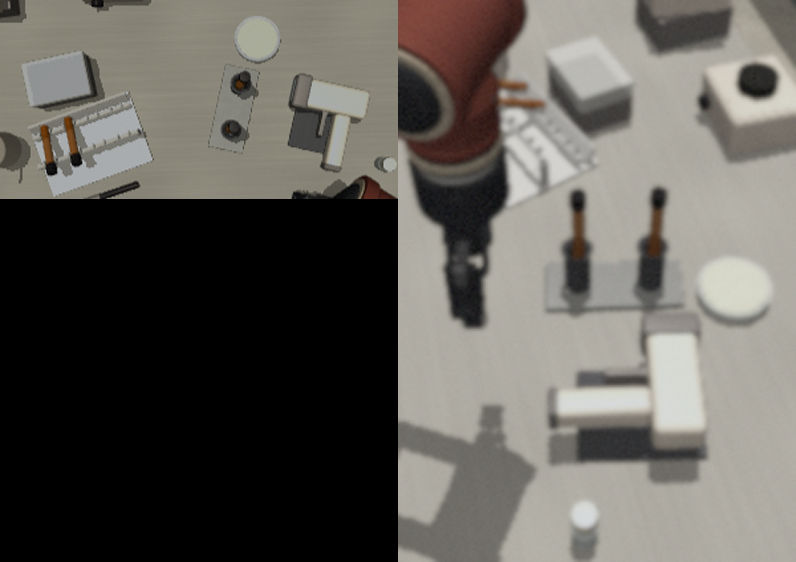

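Both long tubes stand upright in the cups (caps at (577,200) and (658,198)). The short tubes are still on the rack, the trigger blade is back at rest (outer face 15.0 mm, against 15.1 before), and the arm is clear. Handing in.

```bash
python3 -c "from rig import *; print(close_job())"
```

```text
the job is handed in; nothing more can be done
None
```

The job is done and handed in at about 34 s of the 72 s allowed. Both long tubes were lowered into the reading stand cups until a light contact of about 6 to 11 N with the cup floor, then released. After that I squeezed the scanner trigger and let it spring back.

**Tubes:** In the last pictures both tubes stand within about 1.5 degrees of upright, caps up, one in each cup.

**Trigger:** The jaws stalled at a width of about 46 mm, the stated squeezed width, and moved only 1 mm more when the force went from 40 to 70 N. I take that as fully squeezed, but could not read the trigger angle directly. After release the blade was back at its resting position: 15.0 mm against 15.1 mm before in the top view, 10.4 mm against 9.7 mm in the side view.

**Everything else:** The two short tubes are still on the rack. The dish, vial, marker and tip box look undisturbed, and the wash bottle is only partly in view in the last pictures. The arm finished clear, with no force on the tool.

**Disagreement:** The side camera read y about 3 mm lower than the robot. I allowed for it, and it stayed within the cup clearance.

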